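# Rivet dies to the press rack, in reverse order

### The job

The four steel rivet-setting dies stand in the trays of the dark store board in the order they are used. Move them to the empty wooden rack for the drill press, which is worked from the other end, so in reverse order: the die now leftmost goes in the rightmost pocket, and so on, one upright in each pocket, standing on its floor (left and right as the robot looks at the bench). Set them down without dropping or tipping any.

Things in the scene. Friction and masses are not known exactly. Their poses are not given: they have to be found in the camera images.
- die_domed: Loose plain steel rivet-setting die, turned and round, standing upright on a flat foot 30 mm in diameter and 18 mm high; tall slim: 95 mm high, straight shank 18 mm in diameter from 23 to 88 mm up, small rounded top; about 210 g. Origin: centre of its underside; z points up. At the start it stands in one of the four trays of the store board.
- die_stout: Loose plain steel rivet-setting die, turned and round, standing upright on a flat foot 30 mm in diameter and 18 mm high; shortest and thickest: a plain cylinder 30 mm in diameter, 60 mm high, with a flat top; about 310 g. Origin: centre of its underside; z points up. At the start it stands in one of the four trays of the store board.
- die_pointed: Loose plain steel rivet-setting die, turned and round, standing upright on a flat foot 30 mm in diameter and 18 mm high; 86 mm high, straight shank 24 mm in diameter from 22 to 62 mm up, then a sharp cone to the tip; about 250 g. Origin: centre of its underside; z points up. At the start it stands in one of the four trays of the store board.
- die_headed: Loose plain steel rivet-setting die, turned and round, standing upright on a flat foot 30 mm in diameter and 18 mm high; 76 mm high, shank 18 mm in diameter from 23 to 56 mm up, topped by a flat mushroom head 34 mm in diameter that is straight-sided from 60 to 76 mm up; about 240 g. Origin: centre of its underside; z points up. At the start it stands in one of the four trays of the store board.
- tray_domed: Plain square black plastic tray fixed on the store board, in which the domed die stands at the start (all four trays look alike; which of the four places it has on the board varies): 58 mm square outside, 50 mm inside, 16 mm high, floor 4 mm thick. Origin: centre of its underside, 10 mm above the bench; axes as the store board's.
- tray_stout: Plain square black plastic tray fixed on the store board, in which the stout die stands at the start (all four trays look alike; which of the four places it has on the board varies): 58 mm square outside, 50 mm inside, 16 mm high, floor 4 mm thick. Origin: centre of its underside, 10 mm above the bench; axes as the store board's.
- tray_pointed: Plain square black plastic tray fixed on the store board, in which the pointed die stands at the start (all four trays look alike; which of the four places it has on the board varies): 58 mm square outside, 50 mm inside, 16 mm high, floor 4 mm thick. Origin: centre of its underside, 10 mm above the bench; axes as the store board's.
- tray_headed: Plain square black plastic tray fixed on the store board, in which the headed die stands at the start (all four trays look alike; which of the four places it has on the board varies): 58 mm square outside, 50 mm inside, 16 mm high, floor 4 mm thick. Origin: centre of its underside, 10 mm above the bench; axes as the store board's.
- store_board: Fixed dark wooden board, 74 (x) by 262 (y) by 10 mm thick, carrying the four trays in a row, nearer to or farther from the robot than the press rack. Origin: centre of its underside, on the bench. y runs along the row to the left as the robot sees it (within 0.2 rad of world +y); z up. Tray centres at x = 0, y = -96, -32, 32, 96 mm.
- press_rack: Fixed brown wooden rack, empty at the start, 66 (x) by 262 (y) by 26 mm high: a row of four open-topped pockets, each 54 (x) by 58 (y) mm, 16 mm deep, walls 6 mm. Origin: centre of its underside, on the bench. y runs along the row to the left as the robot sees it (within 0.2 rad of world +y); z up. Pocket centres at x = 0, y = -96, -32, 32, 96 mm, pocket floors at z = 10 mm.
Not all that is in view belongs to the job. What is shaped like the die_headed but red is not meant. Leave any green look-alike of the die_stout alone.

How it is judged:
At the end, for the whole second after the job is handed in: Every die stands upright (within 0.12 rad) on the floor of its pocket of the press rack (foot within 16 mm across and 20 mm along of the pocket's centre, height within 6 mm), the order left to right being the reverse of that of their trays on the store board; all released and at rest (((y of tray_domed in the frame of store_board between -0.116 and -0.076 m and y of die_domed in the frame of press_rack between 0.076 and 0.116 m) or (y of tray_domed in the frame of store_board between -0.052 and -0.012 m and y of die_domed in the frame of press_rack between 0.012 and 0.052 m) or (y of tray_domed in the frame of store_board between 0.012 and 0.052 m and y of die_domed in the frame of press_rack between -0.052 and -0.012 m) or (y of tray_domed in the frame of store_board between 0.076 and 0.116 m and y of die_domed in the frame of press_rack between -0.116 and -0.076 m)) and x of die_domed in the frame of press_rack between -0.016 and 0.016 m and z of die_domed in the frame of press_rack between 0.004 and 0.016 m and angle between each of die_domed, die_stout, die_pointed, die_headed's own z axis and vertical below 0.12 rad and linear speed of each of die_domed, die_stout, die_pointed, die_headed below 0.02 m/s and angular speed of each of die_domed, die_stout, die_pointed, die_headed below 0.2 rad/s and contact force between the fingers and die_domed below 0.05 N and ((y of tray_stout in the frame of store_board between -0.116 and -0.076 m and y of die_stout in the frame of press_rack between 0.076 and 0.116 m) or (y of tray_stout in the frame of store_board between -0.052 and -0.012 m and y of die_stout in the frame of press_rack between 0.012 and 0.052 m) or (y of tray_stout in the frame of store_board between 0.012 and 0.052 m and y of die_stout in the frame of press_rack between -0.052 and -0.012 m) or (y of tray_stout in the frame of store_board between 0.076 and 0.116 m and y of die_stout in the frame of press_rack between -0.116 and -0.076 m)) and x of die_stout in the frame of press_rack between -0.016 and 0.016 m and z of die_stout in the frame of press_rack between 0.004 and 0.016 m and contact force between the fingers and die_stout below 0.05 N and ((y of tray_pointed in the frame of store_board between -0.116 and -0.076 m and y of die_pointed in the frame of press_rack between 0.076 and 0.116 m) or (y of tray_pointed in the frame of store_board between -0.052 and -0.012 m and y of die_pointed in the frame of press_rack between 0.012 and 0.052 m) or (y of tray_pointed in the frame of store_board between 0.012 and 0.052 m and y of die_pointed in the frame of press_rack between -0.052 and -0.012 m) or (y of tray_pointed in the frame of store_board between 0.076 and 0.116 m and y of die_pointed in the frame of press_rack between -0.116 and -0.076 m)) and x of die_pointed in the frame of press_rack between -0.016 and 0.016 m and z of die_pointed in the frame of press_rack between 0.004 and 0.016 m and contact force between the fingers and die_pointed below 0.05 N and ((y of tray_headed in the frame of store_board between -0.116 and -0.076 m and y of die_headed in the frame of press_rack between 0.076 and 0.116 m) or (y of tray_headed in the frame of store_board between -0.052 and -0.012 m and y of die_headed in the frame of press_rack between 0.012 and 0.052 m) or (y of tray_headed in the frame of store_board between 0.012 and 0.052 m and y of die_headed in the frame of press_rack between -0.052 and -0.012 m) or (y of tray_headed in the frame of store_board between 0.076 and 0.116 m and y of die_headed in the frame of press_rack between -0.116 and -0.076 m)) and x of die_headed in the frame of press_rack between -0.016 and 0.016 m and z of die_headed in the frame of press_rack between 0.004 and 0.016 m and contact force between the fingers and die_headed below 0.05 N); the robot touches nothing.
It fails at once if a die is tipped over (angle between any of die_domed, die_stout, die_pointed, die_headed's own z axis and vertical above 0.8 rad).
It fails at once if a die is dropped (moves faster than 0.8 m/s with nothing of the robot touching it) ((contact force between each of the arm, the fingers and die_domed below 0.01 N and linear speed of die_domed above 0.8 m/s) or (contact force between each of the arm, the fingers and die_stout below 0.01 N and linear speed of die_stout above 0.8 m/s) or (contact force between each of the arm, the fingers and die_pointed below 0.01 N and linear speed of die_pointed above 0.8 m/s) or (contact force between each of the arm, the fingers and die_headed below 0.01 N and linear speed of die_headed above 0.8 m/s)).
It also fails if it takes over 96 s, if anything falls off the work surface, if the arm or the gripper's body presses on something with over 40 N, if the wrist force passes 120 N, or if a joint passes its speed limit or range.

### The arm

A 7-joint arm with a two-finger parallel gripper is mounted at the origin on the work surface. World frame = base frame: x ahead of the robot, y to its left, z up, the work surface at z = 0. Lengths are in m, angles in rad, forces in N, time in s.
With the tool pointing down it reaches from about 0.35 to 0.9 m from the base axis. Payload 7.2 kg.
Tool frame: the origin (TCP) lies at the very end of the fingers, on their centre line; the grasp point (between the pads) lies grasp_offset behind it (grasp_offset is the distance from the TCP to the grasp point, in m); z points along the fingers, y is the line along which they close (so a half turn about z gives the same grasp; the last joint's range is limited). The gripper opens to 85 mm and grips with 20 to 120 N. Pads are 22 mm wide; open, the fingers measure 114 mm over their backs; the gripper's body (76 mm by 85 mm) begins 54 mm behind the grasp point. The pads swing forward as they close: fully open they stand 13 mm farther back than shut.
Start: joints at [1.067, 0.411, -0.013, 1.596, 0.006, 1.134, -0.082], TCP at [0.264, -0.567, 0.231] pointing down, gripper open.
Joint ranges: [-2.95, 2.95], [-0.29, 1.99], [-1.47, 1.44], [0.14, 2.54], [-1.03, 4.17], [0.13, 1.85], [-2.86, 2.86]. Speed limits (rad/s): [2.39, 2.39, 3.01, 3.01, 3.14, 3.14, 3.14].

### API

Orientations are given as a rotation vector (axis times angle).
In Python, from rig import sense, camera, camera_params, job_done, grasp_offset gives the robot as it stands. The module is installed in compiled form; this text tells all that it offers.
- The arm moves only by the tool step_arm, never from a script. Its arguments are lists of equal length, an entry for each row: "twist": the turn, a rotation vector about the world's x, y, z each as a share of 0.1 rad, from -1 to 1, a list of three; "offset": the shift along the world's x, y, z each as a share of 50 mm, from -1 to 1, a list of three; "jaw": the opening, from 0 (shut) to 1 (fully open). In form: {"twist": [[wx, wy, wz], ...], "offset": [[dx, dy, dz], ...], "jaw": [jaw, ...]}. A call has 1 to 20 rows; each row shifts and turns the commanded pose from where the row before left it; what a row does not reach is not made up. A row lasts 1/10 s, in which the tool goes at most 50 mm and 8.59 degrees, less where a joint would pass 70% of its speed; a pose out of reach is approached as far as the arm can. A call with a number of a shift or a turn outside -1 to 1 is refused whole. A call with a gripper value outside its range is refused whole. The fingers move at their own pace and stop on an object; "grip_force" is the grip in N (left out, the last holds). Time passes only in rows, so rows that do not move let the fingers close. It gives the time, the measured TCP pose, the force, the opening and the grip force at its end, in the units of the state.
- sense(): the state, without advancing time (a new reading comes with each control period).
- camera(name): name is "side" or "top"; returns the picture (480x640x3 uint8, red, green, blue); there is no depth.
- camera_params(name): a dict with "fx", "fy", "cx", "cy" (pixels), "camera_from_world" (4x4, takes a point from world to camera coordinates). Camera axes: x right, y down, z forward; pixel columns grow to the right and rows downward; lengths in m; the calibration is good to about 2 mm. A picture is of the moment at which its call begins. camera_params takes no time and is no camera call.
- job_done(): hands the job in; it is judged then, once.
The state is a dict: "t": time; "qpos": joint angles; "dq": joint speeds; "tau": joint torques, N m; "tool_pos": TCP position; "orientation": TCP orientation; "ft_force": force on the tool from outside, world axes, zero at the start; "torque": the same for the moment, N m; "opening": finger opening in m; "gripper_force": force on a finger pad.
Only numpy, scipy, OpenCV 4.12 (cv2) and the standard library are available. Lean on these libraries where they do the work, as an engineer would, in place of code of your own. Each camera call takes 0.05 s, during which the arm holds its last target. There are 200 camera calls.

## Working session

There is one attempt and no reset: what is moved stays moved. The work goes in short steps, Python scripts to look and compute and a tool call to move; the robot and the scene stay as the last step left them, time stands still between calls to the robot, and variables do not carry over. Pictures are saved under pics/ and viewed, at most 14 in all, crops included, and the job is handed in when it is done.

Besides the shell and the picture viewer there is one more tool, called after ">>>" by a JSON object that holds its "op" and its "data". step_arm: Moves the arm, as the interface text tells. Its arguments: {"type":"object","properties":{"twist":{"type":"array"},"offset":{"type":"array"},"jaw":{"type":"array"},"grip_force":{"type":"number"}},"required":["twist","offset","jaw"]}

```bash
mkdir -p pics
python3 - <<'E'
from rig import *
import cv2
s=sense();print(s['tool_pos'],s['orientation'],s['opening'],s['t'],grasp_offset)
for n in('top','side'):
    cv2.imwrite(f'pics/{n}0.png',camera(n)[:,:,::-1]);p=camera_params(n);print(n,p)
E
```

```text
[ 0.2635768  -0.56615557  0.23042975] [-3.06577353e+00 -6.78848778e-01  7.33460101e-04] 0.08552046820026551 0.0 0.0187
top {'fx': 456.31168933916257, 'fy': 456.31168933916257, 'cx': 318.0035866619018, 'cy': 229.37635580573135, 'camera_from_world': array([[ 0.02847066, -0.9995377 , -0.01066784, -0.05370052],
       [-0.98796064, -0.0265142 , -0.15241641,  0.51990444],
       [ 0.1520631 ,  0.0148788 , -0.98825879,  0.6953754 ],
       [ 0.        ,  0.        ,  0.        ,  1.        ]])}
side {'fx': 611.6110522914156, 'fy': 611.6110522914156, 'cx': 319.0739516113897, 'cy': 243.2311374439194, 'camera_from_world': array([[-0.82762691, -0.56112546, -0.01311171,  0.38257506],
       [-0.42634376,  0.64368228, -0.63553452,  0.25517351],
       [ 0.36505437, -0.52039537, -0.77196111,  0.77792195],
       [ 0.        ,  0.        ,  0.        ,  1.        ]])}
```

View pics/top0.png

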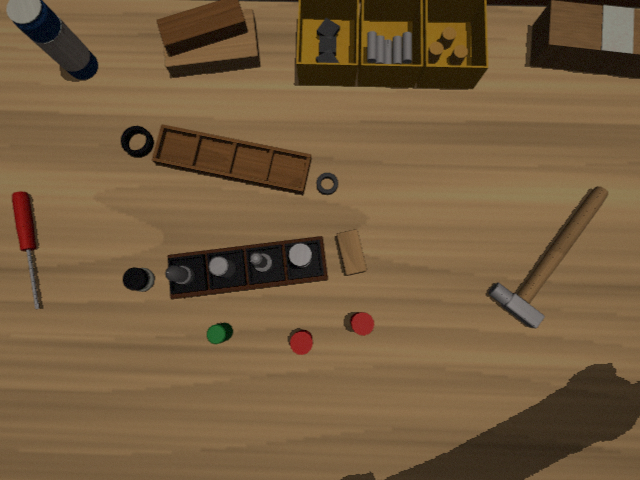

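View pics/side0.png

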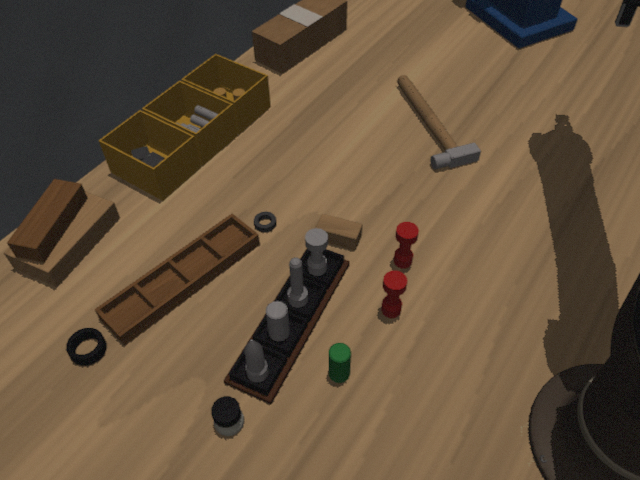

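The top view shows the store board's dies left to right: pointed (~178,273), stout (~219,266), domed (~258,260) and headed (~300,255). The empty rack spans (153–311, 125–193), and the red and green decoys stand nearer the robot. Next I'll zoom in to measure.

Run:
```python
import cv2,numpy as np
a=cv2.imread('pics/top0.png')[110:310,140:340];b=cv2.imread('pics/side0.png')[220:400,215:365]
g=lambda i,s:cv2.convertScaleAbs(cv2.resize(i,None,fx=s,fy=s,interpolation=cv2.INTER_CUBIC),alpha=1.6)
cv2.imwrite('pics/tz.png',g(a,3));cv2.imwrite('pics/sz.png',g(b,3.3))
```

```text
(no output)
```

View pics/tz.png

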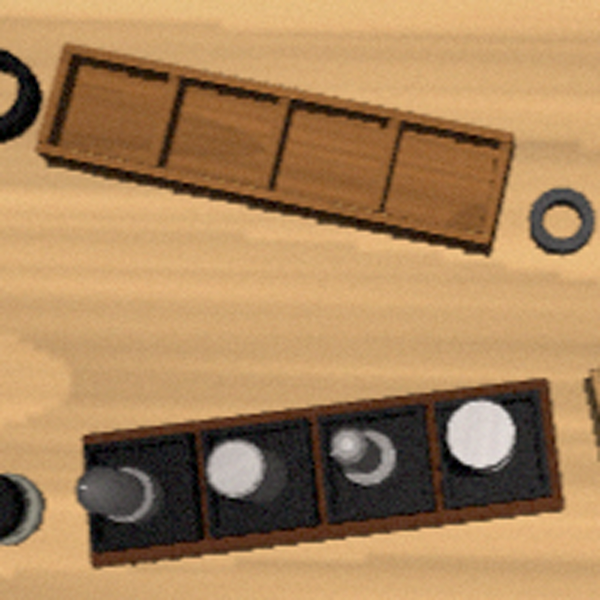

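View pics/sz.png

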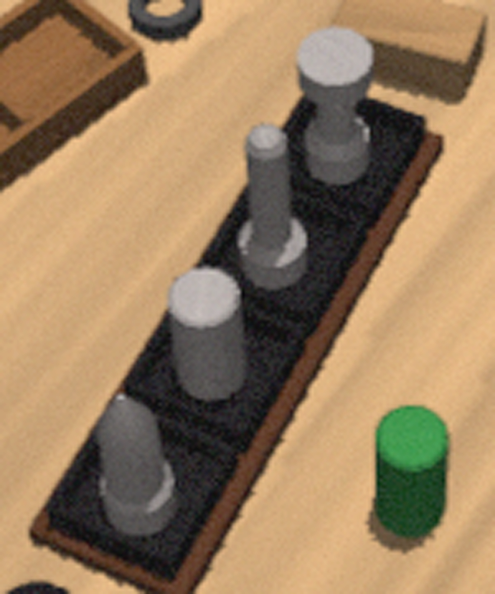

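Both crops show the same order. Tops in the top crop: pointed tip (82,489), stout (236,468), domed (347,443), headed (481,434). In the side crop: (119,398), (205,297), (266,134), (335,63). The rack's top corners in the top crop are near (66,44), (514,135), (490,243) and (40,152).

```bash
cat > h.py <<'E'
import numpy as np
from rig import *
def ray(n,u,v):
    p=camera_params(n);M=np.array(p['camera_from_world']);R,t=M[:3,:3],M[:3,3]
    d=R.T@np.array([(u-p['cx'])/p['fx'],(v-p['cy'])/p['fy'],1]);return -R.T@t,d
def plane(n,u,v,z):
    c,d=ray(n,u,v);return (c+d*(z-c[2])/d[2])[:2]
def tri(a,b):
    (c1,d1),(c2,d2)=ray('top',*a),ray('side',*b)
    A=np.c_[d1,-d2];k=np.linalg.lstsq(A,c2-c1,rcond=None)[0];p,q=c1+k[0]*d1,c2+k[1]*d2
    return (p+q)/2,np.linalg.norm(p-q)
E
python3 - <<'E'
from h import *
np.set_printoptions(precision=4,suppress=True)
T=lambda u,v:(140+(u+.5)/3-.5,110+(v+.5)/3-.5)
S=lambda u,v:(215+(u+.5)/3.3-.5,220+(v+.5)/3.3-.5)
for n,t,s,z in[('pointed',(82,489),(119,398),.100),('stout',(236,468),(205,297),.074),('domed',(347,443),(266,134),.107),('headed',(481,434),(335,63),.090)]:
    print(n,plane('top',*T(*t),z),plane('side',*S(*s),z),*tri(T(*t),S(*s)))
print('foot',plane('top',*T(128,494),.032),plane('top',*T(368,458),.032))
for nm,cs,z in[('rack',[(66,44),(514,135),(490,243),(40,152)],.026),('board',[(84,437),(548,380),(563,508),(93,566)],.010)]:
    P=np.array([plane('top',*T(*c),z) for c in cs]);c=P.mean(0);d=(P[0]+P[3]-P[1]-P[2]);L=np.linalg.norm(d)/2;d/=2*L;w=np.linalg.norm(P[0]+P[1]-P[2]-P[3])/2
    print(nm,c,'yaw',np.arctan2(-d[0],d[1]),L,w)
    for y in(.096,.032,-.032,-.096):print(y,c+d*y)
s=sense();from scipy.spatial.transform import Rotation as R
print(R.from_rotvec(s['orientation']).as_matrix(),s['t'])
E
```

```text
pointed [0.442  0.1784] [0.4402 0.1828] [0.4425 0.1804 0.0945] 0.00044871002849011896
stout [0.4561 0.11  ] [0.4519 0.1153] [0.4561 0.1115 0.0659] 0.001166333231629935
domed [0.4674 0.0493] [0.4641 0.0528] [0.4673 0.0498 0.1017] 0.0012371790542848372
headed [ 0.4752 -0.0144] [ 0.4701 -0.0062] [ 0.476  -0.0139  0.0785] 0.0006614322459110035
foot [0.4434 0.1768] [0.4662 0.049 ]
rack [0.6423 0.1099] yaw -0.18033671416437808 0.25992420209101696 0.064057599119064
0.096 [0.6595 0.2043]
0.032 [0.648  0.1413]
-0.032 [0.6365 0.0784]
-0.096 [0.625  0.0154]
board [0.4594 0.0769] yaw 0.15027482852787472 0.25967029281629 0.07143523219013906
0.096 [0.445  0.1718]
0.032 [0.4546 0.1085]
-0.032 [0.4642 0.0452]
-0.096 [ 0.4737 -0.0181]
[[ 0.9065  0.4221 -0.0007]
 [ 0.4221 -0.9065  0.0013]
 [-0.0001 -0.0015 -1.    ]] 0.1
```

>>> {"op": "step_arm", "data": {"twist": [[0,0,0.57],[0,0,0.57],[0,0,0.57],[0,0,0.57],[0,0,0.57],[0,0,0.57],[0,0,0.57],[0,0,0.57],[0,0,0.57],[0,0,0.57],[0,0,0.57],[0,0,0.57],[0,0,0.57],[0,0,0.57],[0,0,0.57],[0,0,0.57],[0,0,0.57],[0,0,0.57],[0,0,0.57],[0,0,0.52]], "offset": [[0.21,0.55,-0.08],[0.21,0.55,-0.08],[0.21,0.55,-0.08],[0.21,0.55,-0.08],[0.21,0.55,-0.08],[0.21,0.55,-0.08],[0.21,0.55,-0.08],[0.21,0.55,-0.08],[0.21,0.55,-0.08],[0.21,0.55,-0.08],[0.21,0.55,-0.08],[0.21,0.55,-0.08],[0.21,0.55,-0.08],[0.21,0.55,-0.08],[0.21,0.55,-0.08],[0.21,0.55,-0.08],[0.21,0.55,-0.08],[0.21,0.55,-0.08],[0.21,0.55,-0.08],[0.21,0.55,-0.08]], "jaw": [1,1,1,1,1,1,1,1,1,1,1,1,1,1,1,1,1,1,1,1], "grip_force": 40}}

```text
t: 2.1
tool_pos: [0.4739, -0.0155, 0.151]
orientation: [-2.219, -2.224, 0.0]
ft_force: [0.7, -0.4, 0.3]
opening: 0.0852
gripper_force: 0.0
```

>>> {"op": "step_arm", "data": {"twist": [[0,0,0],[0,0,0],[0,0,0],[0,0,0],[0,0,0],[0,0,0],[0,0,0],[0,0,0]], "offset": [[0.02,0.04,-0.25],[0,0,-0.25],[0,0,-0.25],[0,0,-0.25],[0,0,-0.25],[0,0,-0.25],[0,0,-0.25],[0,0,0]], "jaw": [1,1,1,1,1,1,1,1]}}

```text
t: 2.9
tool_pos: [0.4737, -0.0147, 0.062]
orientation: [-2.22, -2.22, 0.003]
ft_force: [0.0, 0.5, -0.3]
opening: 0.0852
gripper_force: 0.0
```

Run:
```python
from rig import *
import cv2,numpy as np
print(sense()['tool_pos'])
g=lambda i,s:cv2.convertScaleAbs(cv2.resize(i[:,:,::-1],None,fx=s,fy=s),alpha=1.6)
a=g(camera('top')[180:310,140:340],2);b=g(camera('side')[180:310,215:415],2)
cv2.imwrite('pics/c1.png',np.vstack([a,b]))
```

```text
[ 0.47369298 -0.01472183  0.06203855]
```

View pics/c1.png

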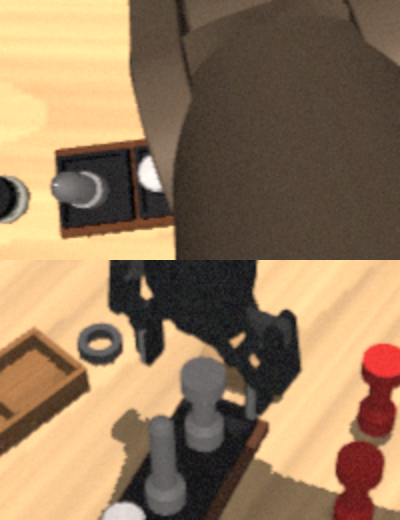

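The side view shows the fingers straddling the headed die, with its head (~203,378 in the composite) between them. I'll close on it.

>>> {"op": "step_arm", "data": {"twist": [[0,0,0],[0,0,0],[0,0,0],[0,0,0],[0,0,0],[0,0,0],[0,0,0],[0,0,0],[0,0,0],[0,0,0]], "offset": [[0,0,0],[0,0,0],[0,0,0],[0,0,0],[0,0,0],[0,0,0],[0,0,0],[0,0,0],[0,0,0],[0,0,0]], "jaw": [0.8,0.7,0.6,0.5,0.4,0.3,0.2,0,0,0], "grip_force": 40}}

```text
t: 4.0
tool_pos: [0.4748, -0.0146, 0.0641]
orientation: [2.221, 2.221, -0.0]
ft_force: [-2.4, 0.6, 5.5]
opening: 0.0316
gripper_force: 39.3
```

>>> {"op": "step_arm", "data": {"twist": [[0,0,0],[0,0,0],[0,0,0],[0,0,0],[0,0,0],[0,0,0]], "offset": [[0,0,0.1],[0,0,0.1],[0,0,0.1],[0,0,0.1],[0,0,0.1],[0,0,0]], "jaw": [0,0,0,0,0,0]}}

```text
t: 4.6
tool_pos: [0.4753, -0.0146, 0.0896]
orientation: [2.221, 2.221, 0.001]
ft_force: [0.6, 0.5, -3.4]
opening: 0.032
gripper_force: 40.0
```

Run:
```python
from rig import *
import cv2,numpy as np
s=sense();print(s['tool_pos'],s['ft_force'],s['torque'],s['opening'])
g=lambda i,s:cv2.convertScaleAbs(cv2.resize(i[:,:,::-1],None,fx=s,fy=s),alpha=1.8)
cv2.imwrite('pics/c2.png',g(camera('side')[170:320,235:385],4))
```

```text
[ 0.47532273 -0.01460287  0.08958486] [ 0.61987914  0.49780548 -3.38236534] [ 0.00988618 -0.07032486 -0.01312646] 0.03195756038203939
```

View pics/c2.png

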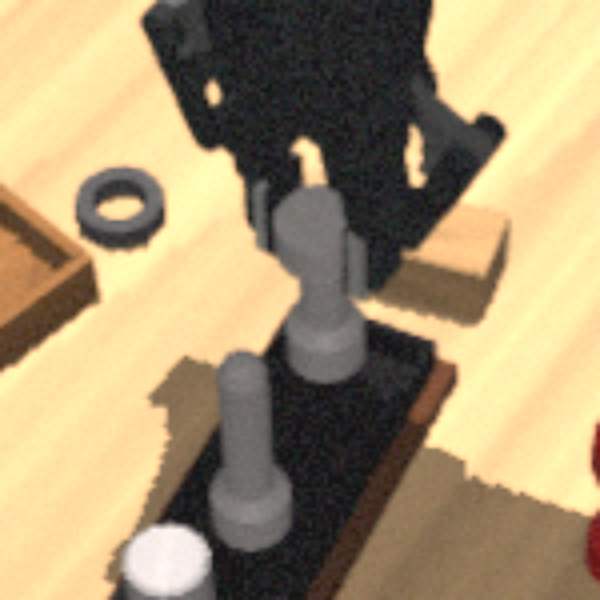

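The headed die is held upright between the pads and clear of the tray. I'll carry it to the leftmost pocket.

>>> {"op": "step_arm", "data": {"twist": [[0,0,0],[0,0,0],[0,0,0],[0,0,0],[0,0,0],[0,0,0],[0,0,0],[0,0,0],[0,0,0],[0,0,0],[0,0,0],[0,0,0],[0,0,0],[0,0,0],[0,0,0],[0,0,0],[0,0,0],[0,0,0],[0,0,0],[0,0,0]], "offset": [[0,0,0.2],[0,0,0.4],[0,0,0.4],[0,0,0.4],[0,0,0.4],[0.1,0.1,0.2],[0.28,0.33,0],[0.28,0.33,0],[0.28,0.33,0],[0.28,0.33,0],[0.28,0.33,0],[0.28,0.33,0],[0.28,0.33,0],[0.28,0.33,0],[0.28,0.33,0],[0.28,0.33,0],[0.28,0.33,0],[0.28,0.33,0],[0.2,0.29,0],[0,0,0]], "jaw": [0,0,0,0,0,0,0,0,0,0,0,0,0,0,0,0,0,0,0,0]}}

```text
t: 6.65
tool_pos: [0.6579, 0.2063, 0.1877]
orientation: [-2.217, -2.223, -0.001]
ft_force: [0.2, 0.5, -2.9]
opening: 0.0317
gripper_force: 40.2
```

>>> {"op": "step_arm", "data": {"twist": [[0,0,0],[0,0,0],[0,0,0],[0,0,0],[0,0,0],[0,0,0],[0,0,0],[0,0,0],[0,0,0],[0,0,0]], "offset": [[0.03,-0.05,-0.2],[0,0,-0.4],[0,0,-0.4],[0,0,-0.4],[0,0,-0.4],[0,0,-0.3],[0,0,-0.2],[0,0,-0.1],[0,0,-0.07],[0,0,0]], "jaw": [0,0,0,0,0,0,0,0,0,0]}}

```text
t: 7.65
tool_pos: [0.6595, 0.2005, 0.0654]
orientation: [2.221, 2.221, 0.0]
ft_force: [0.3, -0.1, -1.9]
opening: 0.0321
gripper_force: 40.2
```

Run:
```python
from rig import *
import cv2,numpy as np
s=sense();print(s['tool_pos'],s['ft_force'])
g=lambda i,s:cv2.convertScaleAbs(cv2.resize(i[:,:,::-1],None,fx=s,fy=s),alpha=1.8)
cv2.imwrite('pics/c3.png',g(camera('side')[210:350,60:270],3))
```

```text
[0.65946954 0.20046665 0.0654407 ] [ 0.25376911 -0.0951209  -1.90019214]
```

View pics/c3.png

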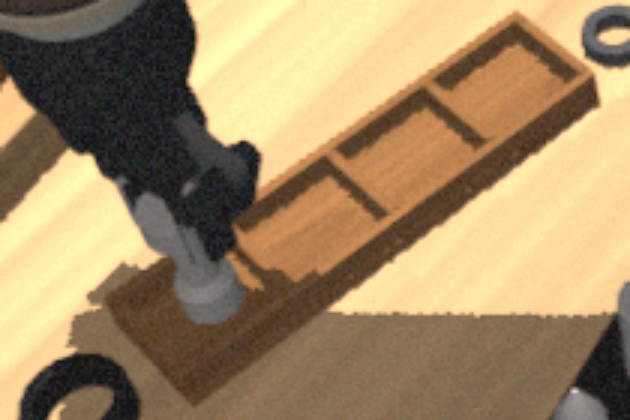

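The headed die hangs in the left end pocket, foot at about (210,300) in the crop, clear of the walls. I'll lower it the last few millimetres.

>>> {"op": "step_arm", "data": {"twist": [[0,0,0],[0,0,0],[0,0,0],[0,0,0]], "offset": [[0,0.04,-0.04],[0,0,-0.03],[0,0,-0.03],[0,0,0]], "jaw": [0,0,0,0]}}

```text
t: 8.1
tool_pos: [0.6594, 0.2025, 0.0604]
orientation: [2.221, 2.221, 0.0]
ft_force: [0.7, -0.3, -2.1]
opening: 0.0318
gripper_force: 40.3
```

>>> {"op": "step_arm", "data": {"twist": [[0,0,0],[0,0,0],[0,0,0]], "offset": [[0,0,-0.02],[0,0,-0.02],[0,0,0]], "jaw": [0,0,0]}}

```text
t: 8.4
tool_pos: [0.6596, 0.203, 0.0602]
orientation: [2.221, 2.221, 0.002]
ft_force: [-4.4, -1.2, 10.5]
opening: 0.0319
gripper_force: 41.4
```

>>> {"op": "step_arm", "data": {"twist": [[0,0,0],[0,0,0],[0,0,0],[0,0,0],[0,0,0],[0,0,0],[0,0,0],[0,0,0],[0,0,0],[0,0,0],[0,0,0]], "offset": [[0,0,0.02],[0,0,0],[0,0,0],[0,0,0],[0,0,0],[0,0,0],[0,0,0],[0,0,0.3],[0,0,0.5],[0,0,0.5],[0,0,0.5]], "jaw": [0,0.5,0.6,0.7,0.8,0.9,1,1,1,1,1]}}

```text
t: 9.5
tool_pos: [0.6594, 0.2026, 0.1515]
orientation: [2.221, 2.221, 0.001]
ft_force: [0.2, 0.3, -0.5]
opening: 0.0854
gripper_force: 0.0
```

>>> {"op": "step_arm", "data": {"twist": [[0,0,0],[0,0,0],[0,0,0],[0,0,0],[0,0,0],[0,0,0],[0,0,0],[0,0,0],[0,0,0],[0,0,0],[0,0,0],[0,0,0]], "offset": [[-0.1,-0.1,0.5],[-0.35,-0.28,0.2],[-0.35,-0.28,0],[-0.35,-0.28,0],[-0.35,-0.28,0],[-0.35,-0.28,0],[-0.35,-0.28,0],[-0.35,-0.28,0],[-0.35,-0.28,0],[-0.35,-0.28,0],[-0.35,-0.28,0],[-0.25,-0.18,0]], "jaw": [1,1,1,1,1,1,1,1,1,1,1,1]}}

```text
t: 10.7
tool_pos: [0.466, 0.0476, 0.1853]
orientation: [2.221, 2.22, 0.0]
ft_force: [0.0, 0.7, 0.4]
opening: 0.0855
gripper_force: 0.0
```

Run:
```python
from rig import *
import cv2,numpy as np
s=sense();print(s['tool_pos'],s['ft_force'])
g=lambda i,s:cv2.convertScaleAbs(cv2.resize(i[:,:,::-1],None,fx=s,fy=s),alpha=1.6)
a=g(camera('side')[200:400,60:360],2);b=g(camera('top')[110:310,140:340],2)
cv2.imwrite('pics/c4.png',np.hstack([a[:,:],b])[:, :800])
```

```text
[0.4660238  0.04757183 0.1852645 ] [0.02357681 0.65610634 0.35773197]
```

View pics/c4.png

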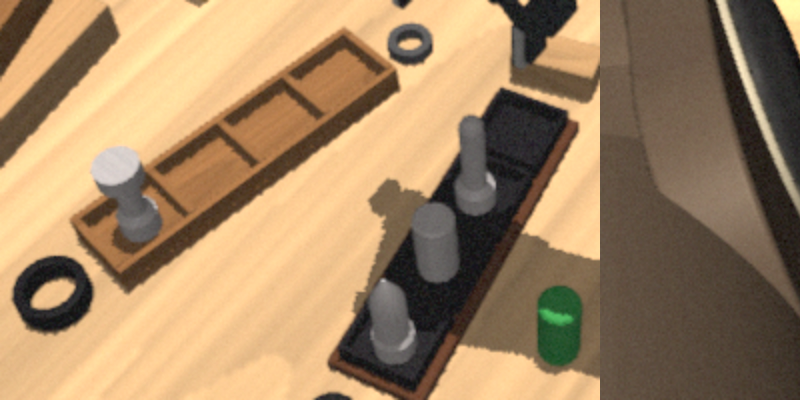

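The headed die now stands upright in the left end pocket. The gripper is above the domed die, so that one is next.

>>> {"op": "step_arm", "data": {"twist": [[0,0,0],[0,0,0],[0,0,0],[0,0,0],[0,0,0],[0,0,0],[0,0,0],[0,0,0],[0,0,0],[0,0,0],[0,0,0],[0,0,0],[0,0,0],[0,0,0],[0,0,0],[0,0,0],[0,0,0],[0,0,0],[0,0,0],[0,0,0]], "offset": [[0.02,0.03,-0.2],[0,0,-0.4],[0,0,-0.4],[0,0,-0.4],[0,0,-0.4],[0,0,-0.4],[0,0,-0.3],[0,0,-0.1],[0,0,0],[0,0,0],[0,0,0],[0,0,0],[0,0,0],[0,0,0],[0,0,0],[0,0,0],[0,0,0],[0,0,0],[0,0,0],[0,0,0]], "jaw": [1,1,1,1,1,1,1,1,1,0.8,0.7,0.6,0.5,0.4,0.3,0.2,0.1,0,0,0]}}

```text
t: 12.8
tool_pos: [0.4679, 0.0498, 0.0544]
orientation: [2.221, 2.221, -0.0]
ft_force: [-1.2, -0.5, 5.4]
opening: 0.017
gripper_force: 39.1
```

>>> {"op": "step_arm", "data": {"twist": [[0,0,0],[0,0,0],[0,0,0],[0,0,0],[0,0,0],[0,0,0],[0,0,0],[0,0,0],[0,0,0],[0,0,0],[0,0,0],[0,0,0],[0,0,0],[0,0,0],[0,0,0],[0,0,0],[0,0,0],[0,0,0],[0,0,0],[0,0,0]], "offset": [[0,0,0.1],[0,0,0.2],[0,0,0.4],[0,0,0.4],[0,0,0.4],[0,0,0.4],[0,0,0.4],[0,0,0.3],[0.1,0.05,0.2],[0.35,0.18,0],[0.35,0.18,0],[0.35,0.18,0],[0.35,0.18,0],[0.35,0.18,0],[0.35,0.18,0],[0.35,0.18,0],[0.35,0.18,0],[0.35,0.18,0],[0.35,0.18,0],[0,0,0]], "jaw": [0,0,0,0,0,0,0,0,0,0,0,0,0,0,0,0,0,0,0,0]}}

```text
t: 14.8
tool_pos: [0.6492, 0.1441, 0.1934]
orientation: [-2.22, -2.221, -0.001]
ft_force: [-0.4, 1.4, -2.8]
opening: 0.0168
gripper_force: 39.5
```

>>> {"op": "step_arm", "data": {"twist": [[0,0,0],[0,0,0],[0,0,0],[0,0,0],[0,0,0],[0,0,0],[0,0,0],[0,0,0],[0,0,0],[0,0,0],[0,0,0],[0,0,0],[0,0,0]], "offset": [[-0.02,-0.02,-0.2],[0,0,-0.4],[0,0,-0.4],[0,0,-0.4],[0,0,-0.4],[0,0,-0.4],[0,0,-0.3],[0,0,-0.2],[0,0,-0.06],[0,0,-0.03],[0,0,-0.03],[0,0,-0.02],[0,0,0]], "jaw": [0,0,0,0,0,0,0,0,0,0,0,0,0]}}

```text
t: 16.1
tool_pos: [0.6471, 0.1415, 0.0528]
orientation: [2.221, 2.221, 0.001]
ft_force: [-0.2, -0.2, -2.4]
opening: 0.0169
gripper_force: 39.5
```

>>> {"op": "step_arm", "data": {"twist": [[0,0,0],[0,0,0],[0,0,0],[0,0,0]], "offset": [[0,0,-0.03],[0,0,-0.02],[0,0,-0.02],[0,0,0]], "jaw": [0,0,0,0]}}

```text
t: 16.5
tool_pos: [0.6472, 0.1416, 0.0505]
orientation: [2.221, 2.221, 0.001]
ft_force: [-3.5, -1.6, 9.4]
opening: 0.0168
gripper_force: 40.9
```

>>> {"op": "step_arm", "data": {"twist": [[0,0,0],[0,0,0],[0,0,0],[0,0,0],[0,0,0],[0,0,0],[0,0,0],[0,0,0],[0,0,0],[0,0,0],[0,0,0],[0,0,0]], "offset": [[0,0,0.02],[0,0,0],[0,0,0],[0,0,0],[0,0,0],[0,0,0],[0,0,0],[0,0,0.3],[0,0,0.5],[0,0,0.5],[0,0,0.5],[0,0,0.5]], "jaw": [0,0.4,0.5,0.6,0.8,0.9,1,1,1,1,1,1]}}

```text
t: 17.7
tool_pos: [0.6469, 0.1416, 0.1672]
orientation: [2.221, 2.221, 0.001]
ft_force: [0.3, 0.6, -0.2]
opening: 0.0852
gripper_force: 0.0
```

>>> {"op": "step_arm", "data": {"twist": [[0,0,0],[0,0,0],[0,0,0],[0,0,0],[0,0,0],[0,0,0],[0,0,0],[0,0,0],[0,0,0],[0,0,0],[0,0,0],[0,0,0],[0,0,0]], "offset": [[-0.1,0,0.4],[-0.35,-0.06,0],[-0.35,-0.06,0],[-0.35,-0.06,0],[-0.35,-0.06,0],[-0.35,-0.06,0],[-0.35,-0.06,0],[-0.35,-0.06,0],[-0.35,-0.06,0],[-0.35,-0.06,0],[-0.35,-0.06,0],[-0.22,-0.01,0],[0,0,0]], "jaw": [1,1,1,1,1,1,1,1,1,1,1,1,1]}}

```text
t: 19.0
tool_pos: [0.4551, 0.1109, 0.1857]
orientation: [2.22, 2.221, 0.0]
ft_force: [-0.0, 0.3, 0.4]
opening: 0.0855
gripper_force: 0.0
```

Run:
```python
from rig import *
import cv2,numpy as np
s=sense();print(s['tool_pos'],s['ft_force'])
g=lambda i,s:cv2.convertScaleAbs(cv2.resize(i[:,:,::-1],None,fx=s,fy=s),alpha=1.6)
cv2.imwrite('pics/c5.png',g(camera('side')[200:400,60:360],2))
```

```text
[0.45506167 0.11094073 0.18565143] [-0.0074331   0.32176444  0.36072296]
```

View pics/c5.png

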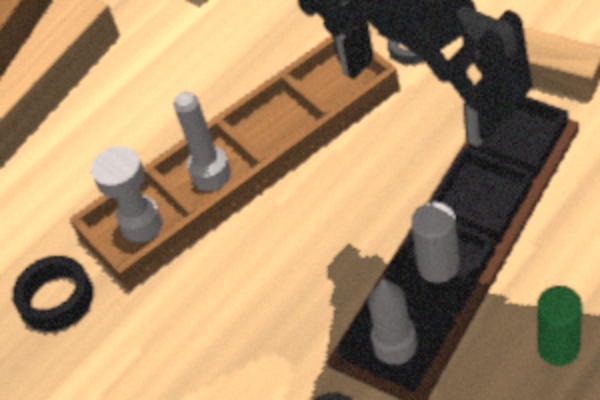

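The headed and domed dies stand upright in the two left pockets. The stout die is next.

>>> {"op": "step_arm", "data": {"twist": [[0,0,0],[0,0,0],[0,0,0],[0,0,0],[0,0,0],[0,0,0],[0,0,0],[0,0,0],[0,0,0],[0,0,0],[0,0,0],[0,0,0],[0,0,0],[0,0,0],[0,0,0],[0,0,0],[0,0,0],[0,0,0],[0,0,0]], "offset": [[0.02,0,-0.2],[0,0,-0.4],[0,0,-0.4],[0,0,-0.4],[0,0,-0.4],[0,0,-0.4],[0,0,-0.4],[0,0,-0.2],[0,0,-0.05],[0,0,0],[0,0,0],[0,0,0],[0,0,0],[0,0,0],[0,0,0],[0,0,0],[0,0,0],[0,0,0],[0,0,0]], "jaw": [1,1,1,1,1,1,1,1,1,1,0.8,0.7,0.6,0.5,0.4,0.3,0,0,0], "grip_force": 45}}

```text
t: 20.95
tool_pos: [0.4566, 0.1108, 0.0425]
orientation: [2.221, 2.221, -0.001]
ft_force: [-2.8, 0.0, 6.2]
opening: 0.0284
gripper_force: 44.0
```

>>> {"op": "step_arm", "data": {"twist": [[0,0,0],[0,0,0],[0,0,0],[0,0,0],[0,0,0],[0,0,0],[0,0,0],[0,0,0],[0,0,0],[0,0,0],[0,0,0],[0,0,0],[0,0,0],[0,0,0],[0,0,0],[0,0,0],[0,0,0],[0,0,0],[0,0,0],[0,0,0]], "offset": [[0,0,0.1],[0,0,0.2],[0,0,0.4],[0,0,0.4],[0,0,0.4],[0,0,0.4],[0,0,0.4],[0,0,0.3],[0.1,0,0.2],[0.35,-0.07,0],[0.35,-0.07,0],[0.35,-0.07,0],[0.35,-0.07,0],[0.35,-0.07,0],[0.35,-0.06,0],[0.35,-0.06,0],[0.35,-0.06,0],[0.35,-0.06,0],[0.35,-0.06,0],[0,0,0]], "jaw": [0,0,0,0,0,0,0,0,0,0,0,0,0,0,0,0,0,0,0,0]}}

```text
t: 22.95
tool_pos: [0.6387, 0.0772, 0.1815]
orientation: [-2.223, -2.219, 0.0]
ft_force: [-0.4, -0.4, -2.8]
opening: 0.0282
gripper_force: 45.1
```

>>> {"op": "step_arm", "data": {"twist": [[0,0,0],[0,0,0],[0,0,0],[0,0,0],[0,0,0],[0,0,0],[0,0,0],[0,0,0],[0,0,0],[0,0,0],[0,0,0],[0,0,0],[0,0,0]], "offset": [[0,0,-0.2],[0,0,-0.4],[0,0,-0.4],[0,0,-0.4],[0,0,-0.4],[0,0,-0.4],[0,0,-0.3],[0,0,-0.2],[0,0,-0.06],[0,0,-0.03],[0,0,-0.03],[0,0,-0.02],[0,0,0]], "jaw": [0,0,0,0,0,0,0,0,0,0,0,0,0]}}

```text
t: 24.25
tool_pos: [0.6371, 0.0784, 0.0408]
orientation: [2.221, 2.221, 0.001]
ft_force: [-0.8, -0.3, -3.9]
opening: 0.0287
gripper_force: 45.1
```

>>> {"op": "step_arm", "data": {"twist": [[0,0,0],[0,0,0],[0,0,0],[0,0,0]], "offset": [[0,0,-0.03],[0,0,-0.02],[0,0,-0.02],[0,0,0]], "jaw": [0,0,0,0]}}

```text
t: 24.65
tool_pos: [0.6371, 0.0786, 0.0385]
orientation: [2.221, 2.221, 0.001]
ft_force: [-4.1, -0.9, 9.0]
opening: 0.0282
gripper_force: 46.6
```

>>> {"op": "step_arm", "data": {"twist": [[0,0,0],[0,0,0],[0,0,0],[0,0,0],[0,0,0],[0,0,0],[0,0,0],[0,0,0],[0,0,0],[0,0,0],[0,0,0],[0,0,0]], "offset": [[0,0,0.02],[0,0,0],[0,0,0],[0,0,0],[0,0,0],[0,0,0],[0,0,0],[0,0,0.3],[0,0,0.5],[0,0,0.5],[0,0,0.5],[0,0,0.5]], "jaw": [0,0.5,0.6,0.7,0.8,0.9,1,1,1,1,1,1]}}

```text
t: 25.85
tool_pos: [0.6369, 0.0785, 0.1551]
orientation: [2.221, 2.221, 0.001]
ft_force: [-0.3, -0.5, -0.2]
opening: 0.0852
gripper_force: 0.0
```

>>> {"op": "step_arm", "data": {"twist": [[0,0,0],[0,0,0],[0,0,0],[0,0,0],[0,0,0],[0,0,0],[0,0,0],[0,0,0],[0,0,0],[0,0,0],[0,0,0],[0,0,0],[0,0,0],[0,0,0]], "offset": [[-0.1,0,0.6],[-0.35,0.18,0],[-0.35,0.18,0],[-0.35,0.18,0],[-0.35,0.18,0],[-0.35,0.18,0],[-0.35,0.18,0],[-0.35,0.18,0],[-0.35,0.18,0],[-0.35,0.18,0],[-0.35,0.18,0],[-0.3,0.18,0],[0,0,0],[0,0,0]], "jaw": [1,1,1,1,1,1,1,1,1,1,1,1,1,1]}}

```text
t: 27.25
tool_pos: [0.4421, 0.1775, 0.1832]
orientation: [2.22, 2.221, 0.001]
ft_force: [-0.6, -0.4, 0.5]
opening: 0.0854
gripper_force: 0.0
```

Run:
```python
from rig import *
import cv2,numpy as np
s=sense();print(s['tool_pos'],s['ft_force'])
g=lambda i,s:cv2.convertScaleAbs(cv2.resize(i[:,:,::-1],None,fx=s,fy=s),alpha=1.6)
cv2.imwrite('pics/c6.png',g(camera('side')[200:400,60:360],2))
```

```text
[0.44214514 0.17747151 0.18322061] [-0.61960452 -0.4410091   0.53741167]
```

View pics/c6.png

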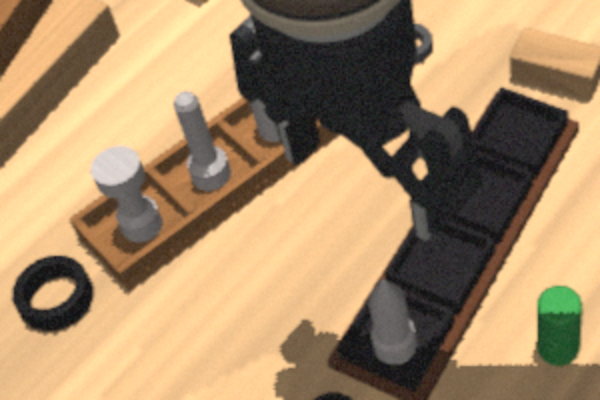

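The stout die is in its pocket, partly hidden by the gripper, and only the pointed die is left in its tray (~390,320).

>>> {"op": "step_arm", "data": {"twist": [[0,0,0],[0,0,0],[0,0,0],[0,0,0],[0,0,0],[0,0,0],[0,0,0],[0,0,0],[0,0,0],[0,0,0],[0,0,0],[0,0,0],[0,0,0],[0,0,0],[0,0,0],[0,0,0],[0,0,0],[0,0,0],[0,0,0],[0,0,0]], "offset": [[0,0,-0.2],[0,0,-0.4],[0,0,-0.4],[0,0,-0.4],[0,0,-0.4],[0,0,-0.4],[0,0,-0.4],[0,0,-0.2],[0,0,-0.05],[0,0,0],[0,0,0],[0,0,0],[0,0,0],[0,0,0],[0,0,0],[0,0,0],[0,0,0],[0,0,0],[0,0,0],[0,0,0]], "jaw": [1,1,1,1,1,1,1,1,1,1,0.8,0.7,0.6,0.5,0.4,0.3,0.2,0,0,0], "grip_force": 40}}

```text
t: 29.3
tool_pos: [0.4418, 0.1774, 0.0404]
orientation: [2.221, 2.221, 0.0]
ft_force: [-1.1, -1.5, 4.6]
opening: 0.0227
gripper_force: 39.2
```

>>> {"op": "step_arm", "data": {"twist": [[0,0,0],[0,0,0],[0,0,0],[0,0,0],[0,0,0],[0,0,0],[0,0,0],[0,0,0],[0,0,0],[0,0,0],[0,0,0],[0,0,0],[0,0,0],[0,0,0],[0,0,0],[0,0,0],[0,0,0],[0,0,0],[0,0,0],[0,0,0]], "offset": [[0,0,0.1],[0,0,0.2],[0,0,0.4],[0,0,0.4],[0,0,0.4],[0,0,0.4],[0,0,0.4],[0,0,0.3],[0.16,-0.14,0.2],[0.35,-0.31,0],[0.35,-0.31,0],[0.35,-0.31,0],[0.35,-0.31,0],[0.35,-0.31,0],[0.35,-0.31,0],[0.35,-0.31,0],[0.35,-0.31,0],[0.35,-0.31,0],[0.35,-0.31,0],[0,0,0]], "jaw": [0,0,0,0,0,0,0,0,0,0,0,0,0,0,0,0,0,0,0,0]}}

```text
t: 31.3
tool_pos: [0.6267, 0.0108, 0.1794]
orientation: [2.226, 2.215, -0.002]
ft_force: [0.1, -1.7, -1.7]
opening: 0.0224
gripper_force: 39.6
```

>>> {"op": "step_arm", "data": {"twist": [[0,0,0],[0,0,0],[0,0,0],[0,0,0],[0,0,0],[0,0,0],[0,0,0],[0,0,0],[0,0,0],[0,0,0],[0,0,0],[0,0,0],[0,0,0]], "offset": [[0,0,-0.2],[0,0,-0.4],[0,0,-0.4],[0,0,-0.4],[0,0,-0.4],[0,0,-0.4],[0,0,-0.3],[0,0,-0.2],[0,0,-0.06],[0,0,-0.03],[0,0,-0.03],[0,0,-0.02],[0,0,0]], "jaw": [0,0,0,0,0,0,0,0,0,0,0,0,0]}}

```text
t: 32.6
tool_pos: [0.6251, 0.0154, 0.0387]
orientation: [2.221, 2.221, 0.001]
ft_force: [-0.3, -0.4, -3.5]
opening: 0.0227
gripper_force: 39.6
```

>>> {"op": "step_arm", "data": {"twist": [[0,0,0],[0,0,0],[0,0,0],[0,0,0]], "offset": [[0,0,-0.03],[0,0,-0.02],[0,0,-0.02],[0,0,0]], "jaw": [0,0,0,0]}}

```text
t: 33.0
tool_pos: [0.6251, 0.0154, 0.0365]
orientation: [2.221, 2.221, 0.0]
ft_force: [-4.2, -0.5, 12.7]
opening: 0.0228
gripper_force: 41.1
```

Contact with the floor. I'll release, lift, and move aside for a final look.

>>> {"op": "step_arm", "data": {"twist": [[0,0,0],[0,0,0],[0,0,0],[0,0,0],[0,0,0],[0,0,0],[0,0,0],[0,0,0],[0,0,0],[0,0,0],[0,0,0],[0,0,0]], "offset": [[0,0,0.02],[0,0,0],[0,0,0],[0,0,0],[0,0,0],[0,0,0],[0,0,0],[0,0,0.3],[0,0,0.5],[0,0,0.5],[0,0,0.5],[0,0,0.5]], "jaw": [0,0.5,0.6,0.7,0.8,0.9,1,1,1,1,1,1]}}

```text
t: 34.2
tool_pos: [0.6249, 0.0156, 0.1531]
orientation: [2.221, 2.221, 0.001]
ft_force: [-0.2, -0.7, -0.5]
opening: 0.0856
gripper_force: 0.0
```

>>> {"op": "step_arm", "data": {"twist": [[0,0,0],[0,0,0],[0,0,0],[0,0,0],[0,0,0],[0,0,0],[0,0,0],[0,0,0],[0,0,0],[0,0,0],[0,0,0],[0,0,0],[0,0,0],[0,0,0]], "offset": [[0,0,0.6],[0,0,0.5],[-0.2,-0.6,0],[-0.2,-0.6,0],[-0.2,-0.6,0],[-0.2,-0.6,0],[-0.2,-0.6,0],[-0.2,-0.6,0],[-0.2,-0.6,0],[-0.2,-0.6,0],[-0.2,-0.6,0],[-0.2,-0.6,0],[0,0,0],[0,0,0]], "jaw": [1,1,1,1,1,1,1,1,1,1,1,1,1,1]}}

```text
t: 35.6
tool_pos: [0.5246, -0.2851, 0.2067]
orientation: [2.223, 2.219, 0.001]
ft_force: [0.6, 0.9, -0.2]
opening: 0.0854
gripper_force: 0.0
```

Run:
```python
from rig import *
import cv2,numpy as np
s=sense();print(s['tool_pos'],s['ft_force'])
g=lambda i,s:cv2.convertScaleAbs(cv2.resize(i[:,:,::-1],None,fx=s,fy=s),alpha=1.6)
a=g(camera('side')[200:350,60:300],2.5);b=g(camera('top')[100:210,130:370],2.5)
cv2.imwrite('pics/c7.png',np.vstack([a,b])[:600])
```

```text
[ 0.52459725 -0.28514261  0.20671087] [ 0.62627248  0.8562959  -0.23377495]
```

View pics/c7.png

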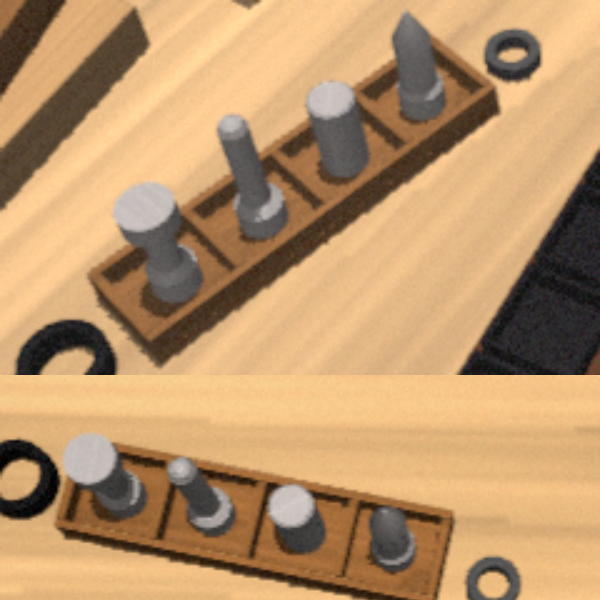

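All four dies stand upright and centred in the rack. Left to right they are headed, domed, stout, pointed, with feet in the top crop at about (122,495), (211,511), (300,530) and (393,549).

```bash
python3 -c "
from rig import *
print(job_done())"
```

```text
the job is handed in; nothing more can be done
None
```

The four dies stand upright in the press rack in reverse order (left to right: headed, domed, stout, pointed), none dropped or tipped, and the job was handed in at about 36 s of the 96 s allowed; no verdict was returned.

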